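# Swing the charging plate home against its contact rail

## Task

The flat grey charging plate on the media unit has swung away from its aluminium contact rail. Push the plate's free corner so that it turns about the small steel peg in its notch until its long edge lies flush along the rail, then let go. Keep it flat on the unit and hooked on the peg all the while, and leave the other things on the unit where they are.

Things in the scene. Friction and masses are not known exactly. Their poses are not given: they have to be found in the camera images.
- plate: Loose flat grey charging plate, 166 x 106 x 14 mm, 0.28-0.56 kg, on the unit. Origin: on its underside (unit's surface), at the notch's centre, where the peg stands. x along its long edges from notch to free end, z up; spans x -16 to 150, y -80 to 26 mm. Starts 0.4-0.8 rad clockwise (from above) of home; home: x parallel to dock x, edge y = 26 on the rail. Sliding friction 2 to 7 N.
- dock: Fixed steel peg (14 mm diameter, 30 mm high) and aluminium rail, placed and turned differently each time. Origin: on the unit's surface at the peg's axis; x from the peg along the rail, y from the peg towards the rail. The rail, a rigid stop, is 140 x 20 mm, 22 mm high: x = 25 to 165 mm, y = 27 (the face the plate comes against) to 47 mm.
- plate_notch (a point): Inner end of the plate's notch, at plate x = 9, y = 0 mm, 7 mm up. The notch is a slot 18 mm wide (plate y -9 to +9 mm) through the full thickness, open at the short side x = -16 mm; the peg stands in it with about 2 mm play.
- plate_push_corner (a point): The free corner diagonally opposite the notch, at plate x = 150, y = -80 mm, at mid-thickness (7 mm up). Push on the long edge y = -80 mm near here, towards plate +y: the plate turns anticlockwise about the peg.
- plate_rail_corner (a point): The other free-end corner, at plate x = 150, y = +26 mm, 7 mm up; it comes against the rail's face when the plate is home.
- rail_end (a point): Point on the rail's face at its far end from the peg: dock x = 165, y = 27 mm, 7 mm up.
- puck: Loose aluminium speaker puck, 90 mm across, 42 mm high, standing behind the rail. Origin at the centre of its underside. Leave alone.
- mug: Loose white ceramic mug, 82 mm across, 95 mm high, with a handle, standing past the rail's far end. Origin at the centre of its underside. Leave alone.
- opener: Loose flat stainless bottle opener, 135 x 38 x 5 mm, lying near the peg, on the side away from the plate. Origin on its underside, near the middle (72 mm from the handle end); x along it. Leave alone.
- tower: Loose green plastic dice tower, 80 x 81 mm and 180 mm high with a low tray towards its -x (140 mm long over all), to the right. Origin under the tower's centre. Leave alone.
- cartridge_box: Loose red plastic box with clip-on lid, 127 x 187 mm, 88 mm high, to the left. Origin at the centre of its underside. Leave alone.
- remote: Loose black remote control, 170 x 44 x 18 mm, lying near the robot, to the left. Origin at the centre of its underside, x along it. Leave alone.
Mind the look-alikes: they are no part of the job. There is more than one size of the plate; the job needs the largest.

How it is judged:
By the outcome, as a careful person would: the job done as asked, in the order asked, and still so for the second after the job is handed in, with the robot touching nothing.
It also fails if it takes over 48 s, if anything falls off the work surface, if the arm or the gripper's body presses on something with over 40 N, if the wrist force passes 120 N, or if a joint passes its speed limit or range.

## Robot

A 7-joint arm with a two-finger parallel gripper is mounted at the origin on the work surface. World frame = base frame: x ahead of the robot, y to its left, z up, the work surface at z = 0. Lengths are in m, angles in rad, forces in N, time in s.
With the tool pointing down it reaches from about 0.425 to 0.875 m from the base axis. Payload 8.4 kg.
Tool frame: the origin (TCP) lies midway between the tips of the shut fingers; the grasp point (between the pads) lies 19 mm behind it; y points along the fingers, z is the direction in which the jaws open and shut, and the axes are right-handed (so a half turn about y gives the same grasp; the last joint's range is limited). The gripper opens to 87 mm and grips with 3 to 60 N. Pads are 19 mm wide; open, the fingers measure 117 mm over their backs; the gripper's body (75 mm by 190 mm) begins 51 mm behind the grasp point.
Start: joints at [1.175, 0.333, 0.04, 1.465, -0.013, 1.343, -0.059], TCP at [0.19, -0.622, 0.223] pointing down, gripper open.
Joint ranges: [-2.58, 2.58], [-0.38, 2.09], [-1.3, 1.39], [0.25, 2.4], [-1.5, 4.64], [0.08, 2.09], [-2.65, 2.65]. Speed limits (rad/s): [2.22, 2.22, 2.79, 2.79, 3.14, 3.14, 3.14].

## Interface

Orientations are given as [roll, pitch, yaw] about the fixed x, y, z axes, in that order (R = Rz(yaw) Ry(pitch) Rx(roll)).
In Python, from rig import robot, eyes gives the robot as it stands.
- The arm moves only by the tool step_arm, never from a script. Its argument "commands" is a list of rows, each a list of 2 entries, a list of its own where there are three numbers: the shift along the tool's x, y, z in m, then the turn, a rotation vector about the tool's x, y, z in degrees. A call has 1 to 8 rows; each row is the pose to reach, as a shift and turn from the pose measured when the call began, along the tool's axes at that moment; what a row does not reach only later rows make up. A row lasts 1/8 s, in which the tool goes at most 62.5 mm and 10.7 degrees, less where a joint would pass 70% of its speed; a pose out of reach is approached as far as the arm can. A call with a gripper value outside its range is refused whole. "grip" is the closure, from 0 (fully open) to 1 (shut), set as the call begins (left out, the last holds). The fingers move at their own pace and stop on an object; "force" is the grip in N (left out, the last holds). Time passes only in rows, so rows that repeat a pose let the fingers close. It gives the time, the measured TCP pose, the force and the opening at its end, in the units of the state.
- robot.read_state(): the state, without advancing time (a new reading comes with each control period).
- eyes.read_camera(name): name is "side" or "top" or "wrist"; returns the picture (384x512x3 uint8, blue, green, red); there is no depth.
- eyes.camera_params(name): a dict with "intrinsics" (3x3 intrinsics, pixels), "R" (3x3) and "t" (3): a world point X has camera coordinates R X + t. Camera axes: x right, y down, z forward; pixel columns grow to the right and rows downward; lengths in m; the calibration is good to about 2 mm. A picture is of the moment at which its call begins: read the wrist's pose just before it. camera_params takes no time and is no camera call; for the wrist camera it gives the pose at the moment of the call.
- robot.hand_in(): hands the job in, once; it reports no verdict.
The state is a dict: "t": time; "joint_positions": joint angles; "joint_vel": joint speeds; "joint_efforts": joint torques, N m; "ee_pos": TCP position; "tcp_rot": TCP orientation; "force": force on the tool from outside, world axes, zero at the start; "torque": the same for the moment, N m; "gripper_width": finger opening in m.
Only numpy, scipy, OpenCV 4.12 (cv2) and the standard library are available. Lean on these libraries where they do the work, as an engineer would, in place of code of your own. Each camera call takes 0.05 s, during which the arm holds its last target.

## Working session

There is one attempt and no reset: what is moved stays moved. The work goes in short steps, Python scripts to look and compute and a tool call to move; the robot and the scene stay as the last step left them, time stands still between calls to the robot, and variables do not carry over. Pictures are saved under pics/ and viewed, and the job is handed in when it is done.

Besides the shell and the picture viewer there is one more tool, called after "Call:" as a command line: name --argument value ..., lists and objects as JSON in quotes. step_arm: Moves the arm, as the interface text tells. Its arguments: {"type":"object","properties":{"commands":{"type":"array"},"grip":{"type":"number"},"force":{"type":"number"}},"required":["commands"]}

```bash
ls; mkdir -p pics; python3 - <<'E'
from rig import robot, eyes
import cv2
s=robot.read_state()
for k,v in s.items(): print(k,v)
for n in ["top","side","wrist"]:
    p=eyes.camera_params(n); print(n,p)
    cv2.imwrite(f"pics/{n}0.png",eyes.read_camera(n))
E
```

```text
pics
t 0.0
joint_positions [ 1.17481799  0.33391727  0.03987265  1.46630115 -0.0133883   1.3433241
 -0.05848321]
joint_vel [-7.70275984e-04 -1.01400648e-03 -4.38477684e-04 -5.48693269e-04
  1.07061129e-05 -1.50923421e-03 -6.45022555e-04]
joint_efforts [ 1.39276432e-03 -6.56349421e+01  1.33572757e+00 -4.03801560e+01
 -5.97387110e-02  4.48106462e-02  1.30126305e-04]
ee_pos [ 0.18990878 -0.62112211  0.22164055]
tcp_rot [-1.57247571e+00 -1.25115687e-04 -2.84481131e+00]
force [-0.5001464   0.40855547 -0.11817027]
torque [-0.03100911  0.03390301  0.02100097]
gripper_width 0.08717773492335794
top {'intrinsics': array([[419.6778962 ,   0.        , 255.71285349],
       [  0.        , 419.6778962 , 190.35266309],
       [  0.        ,   0.        ,   1.        ]]), 'R': array([[ 0.01070043, -0.99993049,  0.00495152],
       [-0.99652851, -0.01107262, -0.08251254],
       [ 0.08256163, -0.00405141, -0.99657773]]), 't': array([-0.02408496,  0.60347089,  1.28383565])}
side {'intrinsics': array([[465.04747942,   0.        , 255.25116201],
       [  0.        , 465.04747942, 195.64842851],
       [  0.        ,   0.        ,   1.        ]]), 'R': array([[-0.92114139, -0.38917582,  0.00638089],
       [-0.27091614,  0.62928906, -0.72842277],
       [ 0.2794691 , -0.67270905, -0.68509821]]), 't': array([0.55937809, 0.20546013, 1.41374934])}
wrist {'intrinsics': array([[302.79202987,   0.        , 254.82589766],
       [  0.        , 302.79202987, 191.2798785 ],
       [  0.        ,   0.        ,   1.        ]]), 'R': array([[ 2.93022323e-01, -9.56105580e-01, -1.94602776e-04],
       [-9.26313025e-01, -2.83942056e-01,  2.47630952e-01],
       [-2.36816591e-01, -7.23811338e-02, -9.68854413e-01]]), 't': array([-0.65002874, -0.03047311,  0.38839706])}
```

View pics/top0.png

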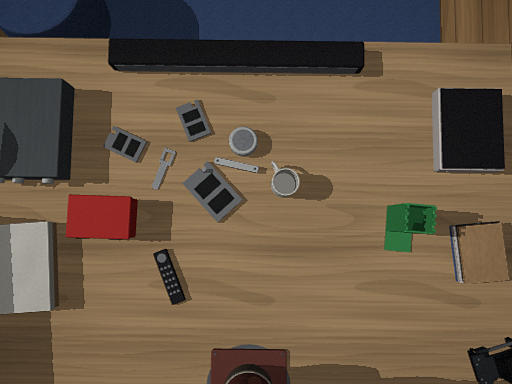

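View pics/side0.png

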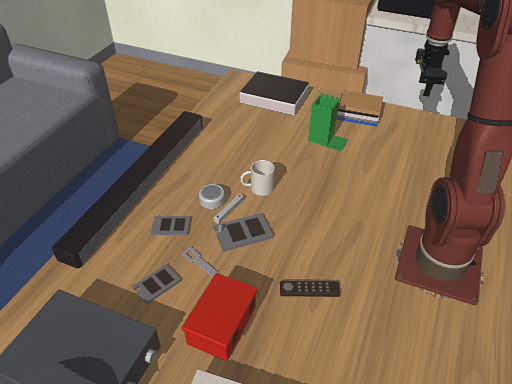

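View pics/wrist0.png

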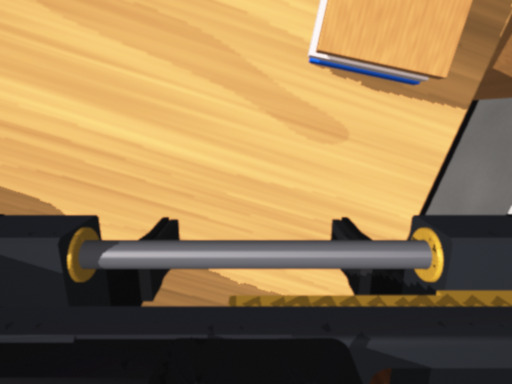

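The top view shows the largest plate at about (214,192), with the peg near (207,168) and the rail from (215,160) to (262,170). The mug is at (285,181) and the puck at (242,140). Two smaller look-alike plates sit at (126,144) and (194,120). I'll zoom in to measure.

```bash
python3 - <<'E'
import cv2
a=cv2.imread("pics/top0.png")[140:235,165:305]
cv2.imwrite("pics/topz.png",cv2.resize(a,None,fx=5.5,fy=5.5,interpolation=cv2.INTER_CUBIC))
a=cv2.imread("pics/side0.png")[150:270,170:310]
cv2.imwrite("pics/sidez.png",cv2.resize(a,None,fx=5,fy=5,interpolation=cv2.INTER_CUBIC))
E
```

```text
(no output)
```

View pics/topz.png

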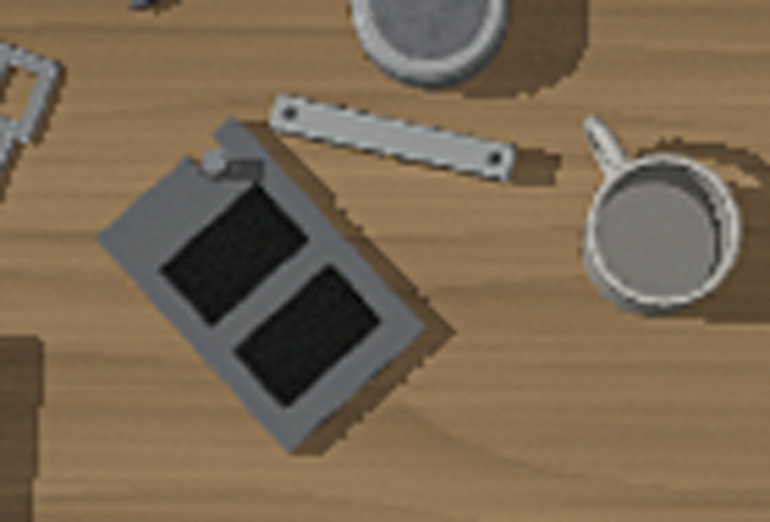

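View pics/sidez.png

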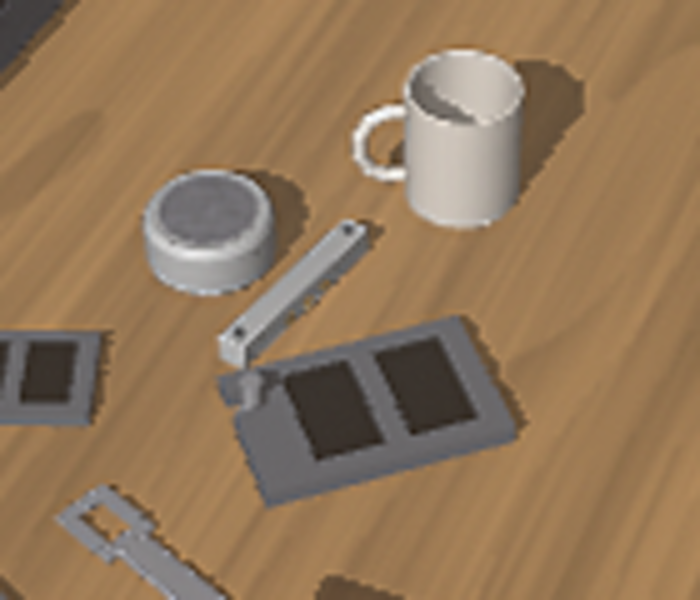

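```bash
cat > h.py <<'E'
import numpy as np
from rig import robot,eyes
def ray(P,u,v):
    d=np.linalg.inv(P["intrinsics"])@[u,v,1]; return -P["R"].T@P["t"], P["R"].T@d
def onz(P,u,v,z):
    c,d=ray(P,u,v); return c+d*(z-c[2])/d[2]
def tri(rs):
    A=0;b=0
    for c,d in rs:
        d=d/np.linalg.norm(d);M=np.eye(3)-np.outer(d,d);A=A+M;b=b+M@c
    return np.linalg.solve(A,b)
def proj(P,X):
    q=P["intrinsics"]@(P["R"]@np.array(X)+P["t"]); return q[:2]/q[2]
E
python3 - <<'E'
from h import *
T=eyes.camera_params("top");S=eyes.camera_params("side")
tz=lambda u,v:((u+.5)/5.5-.5+165,(v+.5)/5.5-.5+140)
sz=lambda u,v:((u+.5)/5-.5+170,(v+.5)/5-.5+150)
pts={"push":((290,451),(518,430),.014),"railc":((425,326),(462,316),.014),"notchc":((230,118),(220,377),.014),"left":((98,237),(266,497),.014),
"peg":((215,160),(252,379),.03),"railN":((273,122),(222,340),.022),"railNb":((276,95),None,.022),"railF":((507,181),(366,230),.022),"railFb":((515,146),(348,220),.022)}
R={}
for k,(a,b,z) in pts.items():
    p=onz(T,*tz(*a),z);R[k]=p
    print(k,"top@z",p.round(4), "tri",tri([ray(T,*tz(*a)),ray(S,*sz(*b))]).round(4) if b else "", "side@z",onz(S,*sz(*b),z).round(4) if b else "")
d=lambda a,b:np.linalg.norm(R[a]-R[b])
print(d("push","railc"),d("railc","notchc"),d("push","left"),d("left","notchc"),d("railN","railF"))
an=lambda a,b:np.arctan2(*(R[b]-R[a])[1::-1])
print("plate x ang",an("left","push"),an("notchc","railc"),"rail",an("railN","railF"),an("railNb","railFb"))
E
```

```text
push top@z [0.5054 0.1014 0.014 ] tri [0.504  0.1015 0.0078] side@z [0.5007 0.1063 0.014 ]
railc top@z [0.5773 0.0256 0.014 ] tri [0.5751 0.025  0.0117] side@z [0.5718 0.0265 0.014 ]
notchc top@z [0.6958 0.1393 0.014 ] tri [0.6955 0.1392 0.0134] side@z [0.6946 0.1396 0.014 ]
left top@z [0.6263 0.2134 0.014 ] tri [0.6264 0.2143 0.0076] side@z [0.6233 0.2189 0.014 ]
peg top@z [0.6693 0.1455 0.03  ] tri [0.6688 0.1454 0.0288] side@z [0.6676 0.1462 0.03  ]
railN top@z [0.6926 0.1138 0.022 ] tri [0.6981 0.1157 0.0229] side@z [0.7045 0.1161 0.022 ]
railNb top@z [0.7082 0.1124 0.022 ] tri  side@z 
railF top@z [ 0.6602 -0.0202  0.022 ] tri [ 0.6614 -0.02    0.0189] side@z [ 0.6609 -0.0168  0.022 ]
railFb top@z [ 0.6804 -0.0246  0.022 ] tri [ 0.6797 -0.0251  0.0176] side@z [ 0.6763 -0.0211  0.022 ]
0.10446210855313796 0.16422026799999112 0.16483953376030505 0.10162718360624473 0.13789542934385626
plate x ang -2.3943153731887734 -2.3770890834741474 rail -1.808157062169478 -1.7713573748736655
```

```bash
python3 - <<'E'
from h import *
from scipy.spatial.transform import Rotation as Rn
T=eyes.camera_params("top");S=eyes.camera_params("side")
tz=lambda u,v:((u+.5)/5.5-.5+165,(v+.5)/5.5-.5+140)
P=np.array([.669,.1455]);th=-1.80
ex=np.array([np.cos(th),np.sin(th)]);ey=np.array([-ex[1],ex[0]])
def dock(p): p=np.array(p[:2])-P; return (p@ex,p@ey)
m=onz(T,*tz(662,231),.095);print("mug",m,dock(m))
h=onz(T,*tz(590,118),.06);print("handle",h,dock(h))
k=onz(T,*tz(432,5),.042);print("puck",k,dock(k))
for n,c in dict(box1=(70,195),box2=(136,238)).items(): print(n,onz(T,*c,.088))
s=robot.read_state();R=Rn.from_euler('xyz',s['tcp_rot']).as_matrix();print(R.round(3))
W=eyes.camera_params("wrist");cc=-W["R"].T@W["t"];print("cam in tool",R.T@(cc-s['ee_pos']))
for an in(-2.385,-1.80):
  c,sn=np.cos(an),np.sin(an);M=np.array([[c,-sn],[sn,c]])
  for q in [(.14,-.08),(.125,-.08),(.14,-.095),(.15,.026)]: print(an,q,P+M@q)
E
```

```text
mug [ 0.62485877 -0.10341583  0.095     ] (np.float64(0.2524350721454902), np.float64(0.013567369608665268))
handle [ 0.69112824 -0.06570892  0.06      ] (np.float64(0.20065772471670876), np.float64(0.06953663860120052))
puck [0.75732447 0.02331761 0.042     ] (np.float64(0.09891952638329442), np.float64(0.11377467341130895))
box1 [0.5785763  0.53206881 0.088     ]
box2 [0.4541967  0.33274336 0.088     ]
[[-0.956 -0.     0.292]
 [-0.292  0.001 -0.956]
 [ 0.    -1.    -0.001]]
cam in tool [-0.06707034 -0.16196463  0.00026274]
-2.385 (0.14, -0.08) [0.5122791  0.10757166]
-2.385 (0.125, -0.08) [0.52318679 0.11786837]
-2.385 (0.14, -0.095) [0.50198238 0.11847935]
-2.385 (0.15, 0.026) [0.57777076 0.02362619]
-1.8 (0.14, -0.08) [0.5592839 0.0273375]
-1.8 (0.125, -0.08) [0.56269193 0.04194521]
-1.8 (0.14, -0.095) [0.54467618 0.03074553]
-1.8 (0.15, 0.026) [ 0.66023972 -0.0064844 ]
```

```bash
cat >> h.py <<'E'
from scipy.spatial.transform import Rotation as Rn
PEG=np.array([.669,.1455]);TH=-1.80
def w(an,q): c,s=np.cos(an),np.sin(an); return PEG+np.array([[c,-s],[s,c]])@np.array(q)
def cmd(p,az):
    s=robot.read_state();R=Rn.from_euler('xyz',s['tcp_rot']).as_matrix()
    z=np.array([np.cos(az),np.sin(az),0]);y=np.array([0,0,-1.]);x=np.cross(y,z)
    D=np.column_stack([x,y,z])
    return (R.T@(np.array(p)-s['ee_pos'])).round(4).tolist(), np.rad2deg(Rn.from_matrix(R.T@D).as_rotvec()).round(1).tolist()
E
python3 - <<'E'
from h import *
T=eyes.camera_params("top");print("tower",onz(T,411,205,.18),onz(T,386,250,.03))
st=w(-2.385,(.132,-.115));print(st)
for p,az in [((.20,-.6,.28),-1.274),((.33,-.45,.30),-1.1),((.42,-.25,.30),-1.0),((.49,0,.25),-.9),((*st,.12),-.814)]: print(p,az,cmd(p,az))
E
```

```text
tower [ 0.55524814 -0.44357414  0.18      ] [ 0.4236866  -0.42009944  0.03      ]
[0.49407086 0.13851451]
(0.2, -0.6, 0.28) -1.274 ([-0.0158, -0.0581, -0.0174], [0.1, -0.0, 0.0])
(0.33, -0.45, 0.3) -1.1 ([-0.184, -0.078, -0.1229], [0.1, -10.0, -0.0])
(0.42, -0.25, 0.3) -1.0 ([-0.3286, -0.0778, -0.2878], [0.1, -15.7, -0.0])
(0.49, 0, 0.25) -0.9 ([-0.4686, -0.0275, -0.5064], [0.1, -21.4, -0.0])
(np.float64(0.49407086300280456), np.float64(0.13851451294350697), 0.12) -0.814 ([-0.513, 0.1026, -0.6375], [0.1, -26.4, -0.0])
```

Call:
step_arm --commands '[[[-0.016,-0.058,-0.017],[0,0,0]],[[-0.06,-0.07,-0.05],[0,-3,0]],[[-0.1,-0.078,-0.08],[0,-5,0]],[[-0.145,-0.078,-0.1],[0,-8,0]],[[-0.184,-0.078,-0.13],[0,-10,0]],[[-0.22,-0.078,-0.17],[0,-12,0]],[[-0.26,-0.078,-0.21],[0,-13,0]],[[-0.3,-0.078,-0.25],[0,-15,0]]]' --grip 1 --force 30

```text
t: 1.15
ee_pos: [0.4043, -0.2928, 0.3001]
tcp_rot: [-1.572, 0.0, -2.582]
force: [0.1, 0.1, 0.4]
gripper_width: 0.0151
```

```bash
python3 - <<'E'
from h import *
st=w(-2.385,(.132,-.115))
for p,az in [((.49,0,.25),-.9),((*st,.12),-.814)]: print(cmd(p,az))
E
```

```text
([-0.228, 0.0503, -0.2026], [0.1, -6.4, -0.0])
([-0.305, 0.1805, -0.3177], [0.1, -11.3, -0.0])
```

Call:
step_arm --commands '[[[-0.042,0.01,-0.036],[0,-1,0]],[[-0.084,0.02,-0.073],[0,-2,0]],[[-0.126,0.03,-0.11],[0,-4,0]],[[-0.165,0.04,-0.15],[0,-5,0]],[[-0.204,0.06,-0.19],[0,-7,0]],[[-0.24,0.09,-0.225],[0,-8,0]],[[-0.27,0.12,-0.26],[0,-10,0]],[[-0.29,0.14,-0.305],[0,-11,0]]]'

```text
t: 2.15
ee_pos: [0.4879, 0.121, 0.1589]
tcp_rot: [-1.573, -0.0, -2.39]
force: [0.8, -0.1, -0.6]
gripper_width: 0.0006
```

```bash
python3 - <<'E'
from h import *
import cv2
print(robot.read_state()['t'],robot.read_state()['gripper_width'])
st=w(-2.385,(.132,-.115)); print(st)
for p,az in [((*st,.08),-.814),((*st,.007),-.814)]: print(cmd(p,az))
W=eyes.camera_params("wrist")
cv2.imwrite("pics/w1.png",eyes.read_camera("wrist"))
for n,z in [((.15,-.08),.014),((.15,.026),.014)]: print(proj(W,[*w(-2.385,n),z]))
print(proj(W,[*PEG,.03]))
E
```

```text
2.15 0.0006263376668923814
[0.49407086 0.13851451]
([-0.0165, 0.079, -0.0084], [0.1, -0.3, 0.0])
([-0.0165, 0.152, -0.0083], [0.1, -0.3, 0.0])
[280.13143844 181.60736827]
[382.36709138 181.1769841 ]
[377.15305707  15.4955184 ]
```

View pics/w1.png

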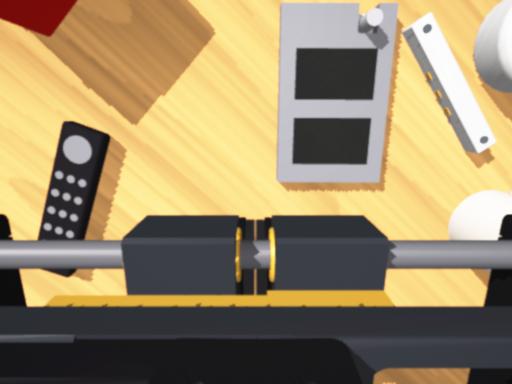

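The wrist view agrees with my estimates: push corner at (278,181) against a predicted (280,182), rail corner at (381,183) against (382,181), and peg at (374,17). Now I'll descend beside the edge.

Call:
step_arm --commands '[[[-0.0165,0.05,-0.0085],[0,0,0]],[[-0.0165,0.1,-0.0085],[0,0,0]],[[-0.0165,0.135,-0.0085],[0,0,0]],[[-0.0165,0.152,-0.0085],[0,0,0]],[[-0.0165,0.152,-0.0085],[0,0,0]]]'

```text
t: 2.82
ee_pos: [0.4898, 0.146, 0.0049]
tcp_rot: [-1.578, -0.002, -2.382]
force: [0.5, 0.7, 0.9]
gripper_width: 0.0007
```

```bash
python3 - <<'E'
from h import *
s=robot.read_state();print(s['ee_pos'],s['force'])
import cv2
cv2.imwrite("pics/s2.png",cv2.resize(eyes.read_camera("side")[100:290,150:400],None,fx=3,fy=3))
# arc: tool at plate (.132,-.095-r)
for an in np.linspace(-2.385,-1.8,9):
    for off in (-.1,):
        p=w(an,(.132,off)); print(round(an,3),cmd((*p,.007),an+np.pi/2))
E
```

```text
[0.48982272 0.14601341 0.00487882] [0.54941276 0.65201113 0.94976048]
-2.385 ([0.0029, -0.0012, 0.023], [0.3, 0.2, -0.0])
-2.312 ([0.0099, -0.0013, 0.0329], [0.3, -4.0, -0.0])
-2.239 ([0.0161, -0.0013, 0.0433], [0.3, -8.2, -0.0])
-2.166 ([0.0216, -0.0014, 0.0541], [0.3, -12.4, -0.0])
-2.092 ([0.0263, -0.0015, 0.0652], [0.3, -16.6, -0.1])
-2.019 ([0.0301, -0.0015, 0.0767], [0.3, -20.8, -0.1])
-1.946 ([0.0331, -0.0016, 0.0885], [0.3, -25.0, -0.1])
-1.873 ([0.0352, -0.0017, 0.1004], [0.3, -29.2, -0.1])
-1.8 ([0.0364, -0.0017, 0.1124], [0.3, -33.4, -0.1])
```

View pics/s2.png

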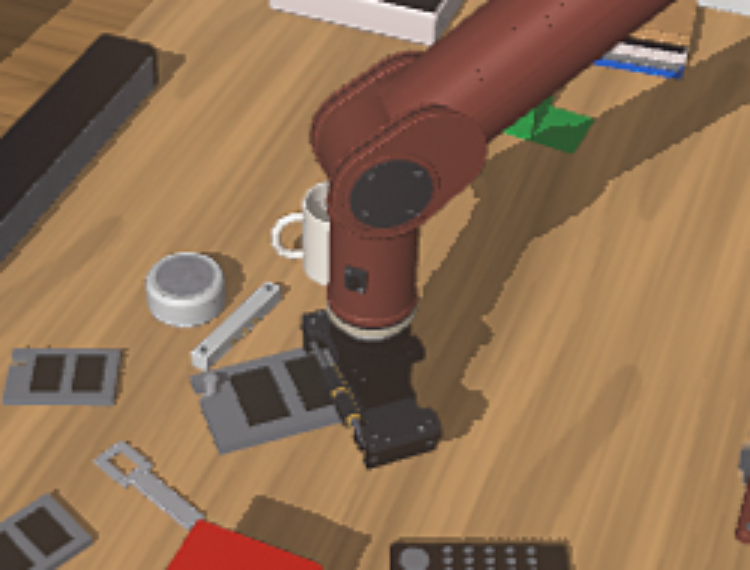

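Call:
step_arm --commands '[[[0.003,-0.003,0.008],[0,0,0]],[[0.003,-0.003,0.014],[0,0,0]],[[0.003,-0.003,0.02],[0,0,0]],[[0.004,-0.003,0.025],[0,0,0]]]'

```text
t: 3.38
ee_pos: [0.5055, 0.125, 0.009]
tcp_rot: [-1.576, 0.0, -2.383]
force: [0.2, -0.1, 0.0]
gripper_width: -0.0
```

```bash
python3 - <<'E'
from h import *
s=robot.read_state();print(s['ee_pos'],s['force'])
import cv2
cv2.imwrite("pics/w3.png",eyes.read_camera("wrist"))
for an in np.linspace(-2.385,-1.8,9):
    p=w(an,(.132,-.095)); print(round(an,3),cmd((*p,.007),an+np.pi/2))
E
```

```text
[0.50545791 0.12495967 0.00899159] [ 0.18209343 -0.10765704  0.03439185]
-2.385 ([-0.0013, 0.0018, 0.0018], [0.3, 0.1, 0.0])
-2.312 ([0.0053, 0.0018, 0.0117], [0.3, -4.1, -0.0])
-2.239 ([0.0111, 0.0017, 0.022], [0.3, -8.3, -0.0])
-2.166 ([0.0162, 0.0017, 0.0327], [0.3, -12.5, -0.0])
-2.092 ([0.0205, 0.0016, 0.0438], [0.3, -16.7, -0.0])
-2.019 ([0.024, 0.0015, 0.0552], [0.3, -20.9, -0.1])
-1.946 ([0.0266, 0.0015, 0.0668], [0.3, -25.0, -0.1])
-1.873 ([0.0284, 0.0014, 0.0786], [0.3, -29.2, -0.1])
-1.8 ([0.0293, 0.0013, 0.0904], [0.3, -33.4, -0.1])
```

View pics/w3.png

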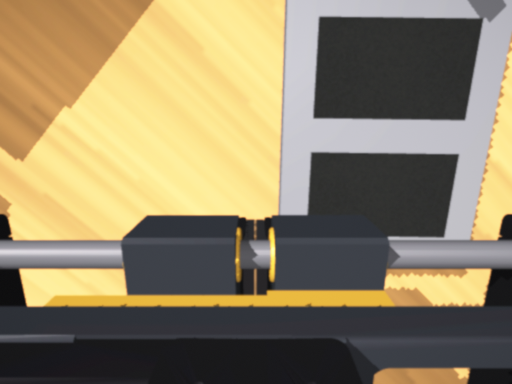

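Call:
step_arm --commands '[[[0.002,0.001,0.006],[0,-2,0]],[[0.005,0.001,0.012],[0,-4,0]],[[0.008,0.001,0.017],[0,-6,0]],[[0.011,0.001,0.022],[0,-8,0]],[[0.014,0.001,0.027],[0,-10.5,0]],[[0.016,0.001,0.033],[0,-12.5,0]]]'

```text
t: 4.18
ee_pos: [0.5163, 0.0896, 0.0076]
tcp_rot: [-1.577, 0.001, -2.163]
force: [-1.2, 1.5, 1.3]
gripper_width: 0.0005
```

```bash
python3 - <<'E'
from h import *
s=robot.read_state();print(s['ee_pos'],s['force'])
import cv2
cv2.imwrite("pics/w4.png",eyes.read_camera("wrist"))
cv2.imwrite("pics/s4.png",cv2.resize(eyes.read_camera("side")[150:270,170:310],None,fx=4,fy=4))
cv2.imwrite("pics/t4.png",cv2.resize(eyes.read_camera("top")[140:235,165:305],None,fx=5,fy=5))
E
```

```text
[0.51633406 0.08964837 0.00757576] [-1.17395536  1.52370055  1.34074158]
```

View pics/w4.png

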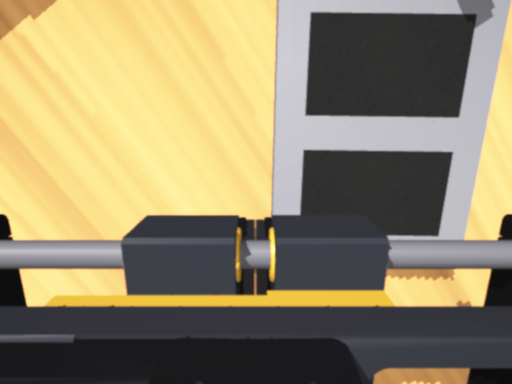

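View pics/t4.png

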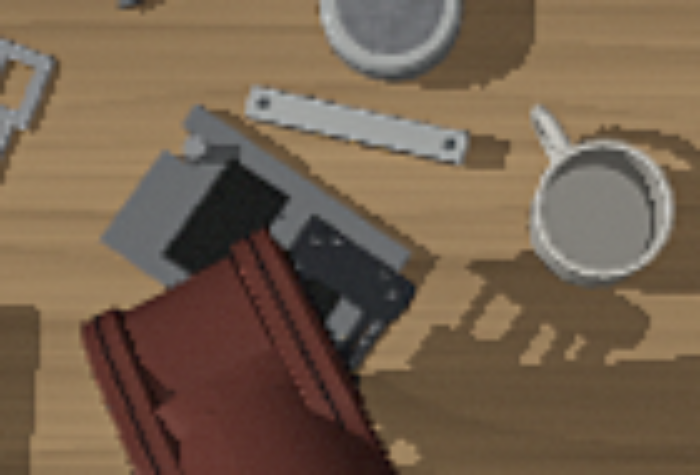

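View pics/s4.png

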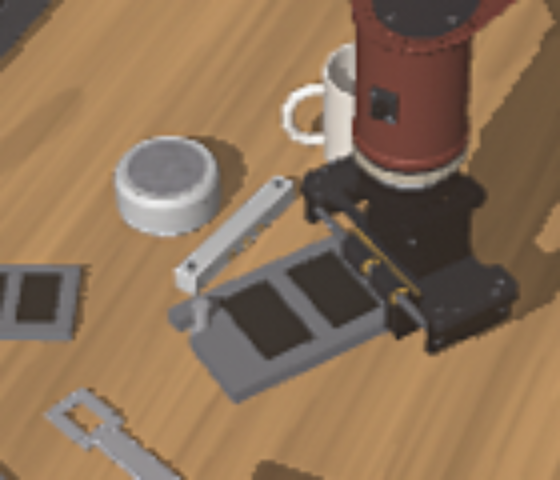

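The plate is turning with the finger and is still hooked: the peg sits in the notch at top-crop (195,147). I'll measure where the plate stands now and plan the rest.

```bash
python3 - <<'E'
from h import *
W=eyes.camera_params("wrist");s=robot.read_state()
a=onz(W,272,205,.014);b=onz(W,277,5,.014);an=np.arctan2(*(a-b)[1::-1]);print("edge ang",an)
n=np.array([-np.sin(an),np.cos(an)]);print("peg dist",(PEG-a[:2])@n,"tcp dist",(s['ee_pos'][:2]-a[:2])@n)
for q in np.linspace(-2.18,-1.8,7):
    p=w(q,(.132,-.092)); print(round(q,3),cmd((*p,.007),q+np.pi/2))
E
```

```text
edge ang -2.175507631046366
peg dist 0.08400559334530716 tcp dist -0.009256878457452647
-2.18 ([-0.0013, 0.0006, 0.0007], [0.3, 0.8, -0.1])
-2.117 ([0.0043, 0.0005, 0.0091], [0.3, -2.8, -0.1])
-2.053 ([0.0095, 0.0005, 0.018], [0.3, -6.5, -0.1])
-1.99 ([0.014, 0.0004, 0.0271], [0.3, -10.1, -0.1])
-1.927 ([0.018, 0.0003, 0.0364], [0.3, -13.7, -0.1])
-1.863 ([0.0214, 0.0003, 0.0461], [0.3, -17.4, -0.1])
-1.8 ([0.0241, 0.0002, 0.0559], [0.3, -21.0, -0.1])
```

Call:
step_arm --commands '[[[0.003,0,0.005],[0,-1.5,0]],[[0.006,0,0.011],[0,-4,0]],[[0.009,0,0.018],[0,-6.5,0]],[[0.012,0,0.024],[0,-9,0]],[[0.015,0,0.03],[0,-11,0]],[[0.018,0,0.036],[0,-13.5,0]],[[0.02,0,0.042],[0,-15.5,0]]]'

```text
t: 5.2
ee_pos: [0.5401, 0.0488, 0.0071]
tcp_rot: [-1.576, 0.002, -1.894]
force: [-0.5, 0.4, 0.8]
gripper_width: 0.0004
```

```bash
python3 - <<'E'
from h import *
import cv2
s=robot.read_state();print(s['ee_pos'],s['force'])
cv2.imwrite("pics/w5.png",eyes.read_camera("wrist"))
cv2.imwrite("pics/t5.png",cv2.resize(eyes.read_camera("top")[140:235,165:305],None,fx=5,fy=5))
for q in np.linspace(-1.9,-1.78,7):
    p=w(q,(.132,-.092)); print(round(q,3),cmd((*p,.007),q+np.pi/2))
E
```

```text
[0.54007848 0.04880716 0.00714362] [-0.48676357  0.42554851  0.76431611]
-1.9 ([-0.0015, 0.0002, -0.0018], [0.3, 0.3, -0.1])
-1.88 ([0.0003, 0.0002, 0.0009], [0.3, -0.9, -0.1])
-1.86 ([0.0021, 0.0001, 0.0035], [0.3, -2.0, -0.1])
-1.84 ([0.0038, 0.0001, 0.0063], [0.3, -3.2, -0.1])
-1.82 ([0.0055, 0.0001, 0.009], [0.3, -4.3, -0.2])
-1.8 ([0.0071, 0.0001, 0.0118], [0.3, -5.5, -0.2])
-1.78 ([0.0087, 0.0001, 0.0146], [0.3, -6.6, -0.2])
```

View pics/w5.png

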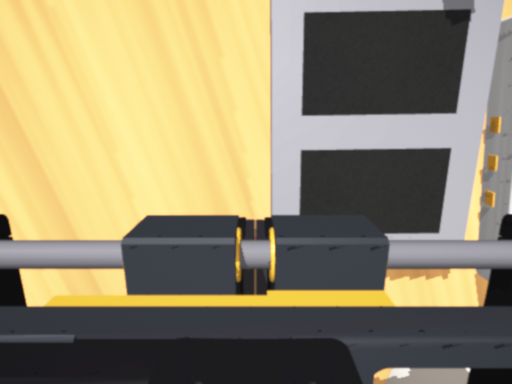

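View pics/t5.png

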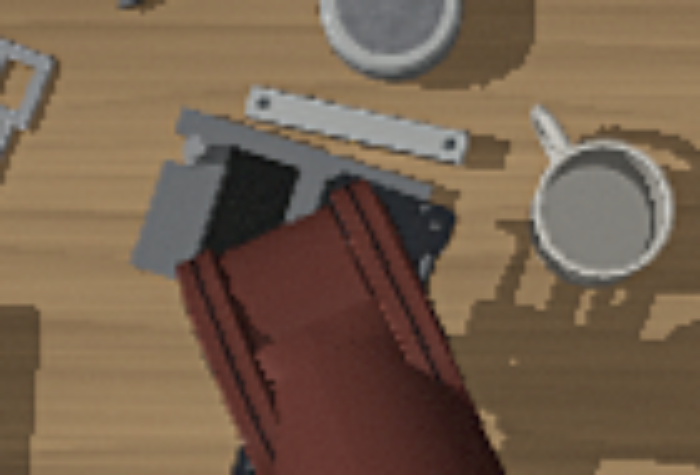

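Call:
step_arm --commands '[[[0.002,0,0.0035],[0,-2,0]],[[0.004,0,0.006],[0,-3,0]],[[0.005,0,0.009],[0,-4,0]],[[0.006,0,0.0105],[0,-5,0]],[[0.007,0,0.012],[0,-5.5,0]]]'

```text
t: 5.92
ee_pos: [0.5495, 0.0378, 0.007]
tcp_rot: [-1.576, 0.003, -1.799]
force: [-2.2, 0.0, -0.2]
gripper_width: 0.0002
```

```bash
python3 - <<'E'
from h import *
import cv2
s=robot.read_state();print(s['ee_pos'],s['force'])
cv2.imwrite("pics/w6.png",eyes.read_camera("wrist"))
for q in np.linspace(-1.82,-1.76,4):
    p=w(q,(.132,-.092)); print(round(q,3),cmd((*p,.007),q+np.pi/2))
E
```

```text
[0.54948973 0.03775953 0.00698662] [-2.15943478  0.01388966 -0.16220791]
-1.82 ([-0.0021, 0.0, -0.003], [0.3, 1.2, -0.2])
-1.8 ([-0.0003, 0.0, -0.0004], [0.3, 0.1, -0.2])
-1.78 ([0.0015, 0.0, 0.0022], [0.3, -1.1, -0.2])
-1.76 ([0.0033, -0.0, 0.0049], [0.3, -2.2, -0.2])
```

View pics/w6.png

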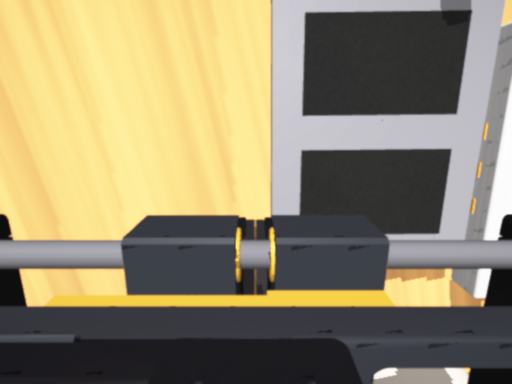

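Call:
step_arm --commands '[[[0.0005,0,0.0015],[0,-0.3,0]],[[0.001,0,0.003],[0,-0.6,0]],[[0.001,0,0.003],[0,-0.6,0]]]'

```text
t: 6.35
ee_pos: [0.5523, 0.0354, 0.0068]
tcp_rot: [-1.576, 0.002, -1.789]
force: [-3.0, -1.4, 0.1]
gripper_width: 0.0005
```

```bash
python3 - <<'E'
from h import *
s=robot.read_state();print(s['ee_pos'],s['force'],s['torque'])
E
```

```text
[0.55228243 0.03544444 0.0068159 ] [-3.03905942 -1.35350291  0.14048461] [-0.30270146  0.65289392 -0.0081894 ]
```

Still only sliding friction, about 3 N. I'll keep going until the force rises.

Call:
step_arm --commands '[[[0.0005,0,0.0015],[0,-0.2,0]],[[0.001,0,0.003],[0,-0.4,0]],[[0.001,0,0.003],[0,-0.4,0]]]'

```text
t: 6.72
ee_pos: [0.5533, 0.0346, 0.0065]
tcp_rot: [-1.579, 0.002, -1.781]
force: [-10.4, 0.8, 6.2]
gripper_width: 0.0004
```

```bash
python3 - <<'E'
from h import *
import cv2
s=robot.read_state();print(s['ee_pos'],s['force'],s['torque'])
cv2.imwrite("pics/w7.png",eyes.read_camera("wrist"))
a=eyes.read_camera("side")[150:270,170:310];cv2.imwrite("pics/s7.png",cv2.resize(a,None,fx=5,fy=5,interpolation=cv2.INTER_CUBIC))
E
```

```text
[0.55328054 0.03458811 0.00648097] [-10.36752129   0.83320886   6.17149844] [0.16501574 2.34045307 0.07258306]
```

View pics/w7.png

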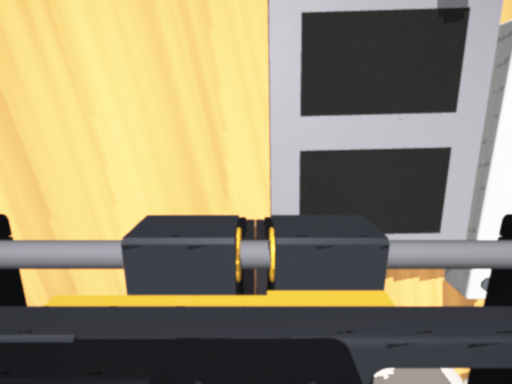

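View pics/s7.png

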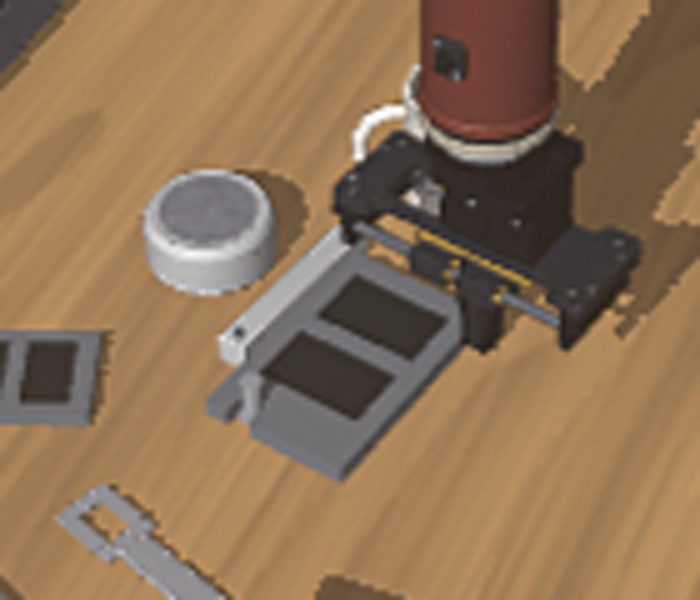

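The force has risen to 10 N, so the plate has met the rail. The side view shows the free end against it. Next I'll back off and press gently near the middle of the same edge, so the peg's play doesn't leave the near end with a gap.

Call:
step_arm --commands '[[[0,0,-0.008],[0,0,0]],[[0,-0.001,-0.015],[0,0,0]],[[-0.03,-0.001,-0.015],[0,0,0]],[[-0.06,-0.001,-0.015],[0,0,0]],[[-0.072,-0.001,-0.015],[0,0,0]],[[-0.072,-0.001,-0.015],[0,0,0]]]'

```text
t: 7.58
ee_pos: [0.5537, 0.1086, 0.0078]
tcp_rot: [-1.579, 0.002, -1.78]
force: [-0.3, -0.1, -0.0]
gripper_width: 0.0005
```

```bash
python3 - <<'E'
from h import *
import cv2
s=robot.read_state();print(s['ee_pos'],s['force'],s['torque'])
cv2.imwrite("pics/w8.png",eyes.read_camera("wrist"))
E
```

```text
[0.55367809 0.10861323 0.00781609] [-0.30229844 -0.0502093  -0.04713166] [-0.07989066 -0.11460434 -0.00387409]
```

View pics/w8.png

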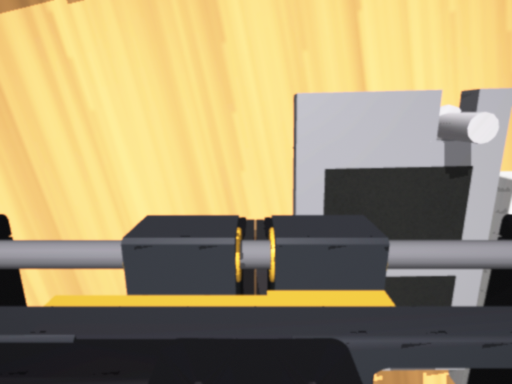

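Call:
step_arm --commands '[[[0,0,0.006],[0,0,0]],[[0,0,0.011],[0,0,0]],[[0,0,0.014],[0,0,0]],[[0,0,0.016],[0,0,0]],[[0,0,0.016],[0,0,0]]]'

```text
t: 8.25
ee_pos: [0.5681, 0.1044, 0.0072]
tcp_rot: [-1.581, 0.001, -1.78]
force: [-5.7, 0.6, 3.5]
gripper_width: 0.0005
```

```bash
python3 - <<'E'
from h import *
s=robot.read_state();print(s['ee_pos'],s['force'],s['torque'])
E
```

```text
[0.56814319 0.10442194 0.00724818] [-5.66021828  0.57125385  3.52859016] [0.19663999 1.12881566 0.02029193]
```

Call:
step_arm --commands '[[[0,0,0.0015],[0,0,0]],[[0,0,0.003],[0,0,0]],[[0,0,0.003],[0,0,0]]]'

```text
t: 8.62
ee_pos: [0.5682, 0.1046, 0.0068]
tcp_rot: [-1.586, -0.001, -1.779]
force: [-13.4, 0.6, 8.4]
gripper_width: 0.0004
```

```bash
python3 - <<'E'
from h import *
s=robot.read_state();print(s['ee_pos'],s['force'],s['torque'])
E
```

```text
[0.56818744 0.10455232 0.00675669] [-13.399656     0.62905307   8.35355756] [ 0.23586089  2.7336705  -0.02062952]
```

It stopped hard at 13 N with no further movement, so the plate is seated. I'll back off, lift clear and inspect.

Call:
step_arm --commands '[[[0,0,-0.01],[0,0,0]],[[0,0,-0.025],[0,0,0]],[[0,-0.03,-0.03],[0,0,0]],[[0,-0.08,-0.04],[0,0,0]],[[0,-0.13,-0.06],[0,0,0]],[[0.03,-0.18,-0.09],[0,0,0]],[[0.07,-0.22,-0.1],[0,0,0]],[[0.11,-0.24,-0.1],[0,0,0]]]'

```text
t: 9.62
ee_pos: [0.4508, 0.0165, 0.2507]
tcp_rot: [-1.582, -0.002, -1.778]
force: [1.3, -1.1, -0.2]
gripper_width: 0.0004
```

```bash
python3 - <<'E'
from h import *
import cv2
s=robot.read_state();print(s['ee_pos'],s['force'])
for n in("top","side","wrist"): cv2.imwrite(f"pics/{n}9.png",eyes.read_camera(n))
a=cv2.imread("pics/top9.png")[140:235,165:305]
cv2.imwrite("pics/top9z.png",cv2.resize(a,None,fx=5.5,fy=5.5,interpolation=cv2.INTER_CUBIC))
a=cv2.imread("pics/side9.png")[150:270,170:310]
cv2.imwrite("pics/side9z.png",cv2.resize(a,None,fx=5,fy=5,interpolation=cv2.INTER_CUBIC))
E
```

```text
[0.45077169 0.01653111 0.25066688] [ 1.29888556 -1.0549036  -0.20235973]
```

View pics/top9z.png

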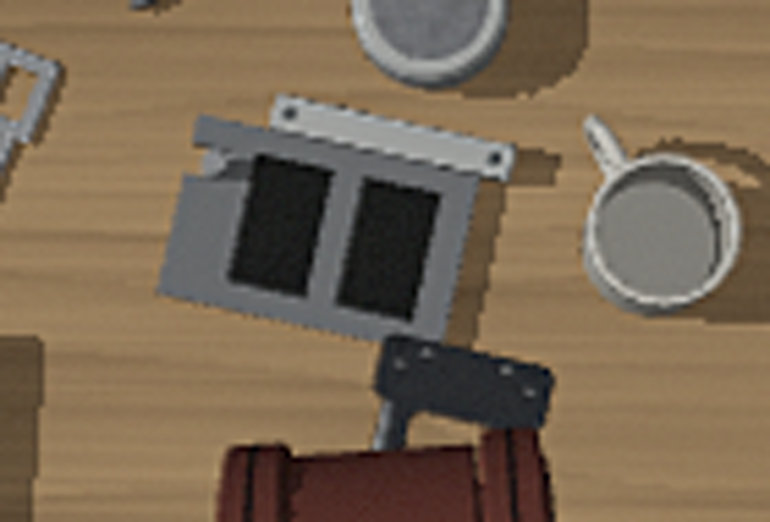

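View pics/side9z.png

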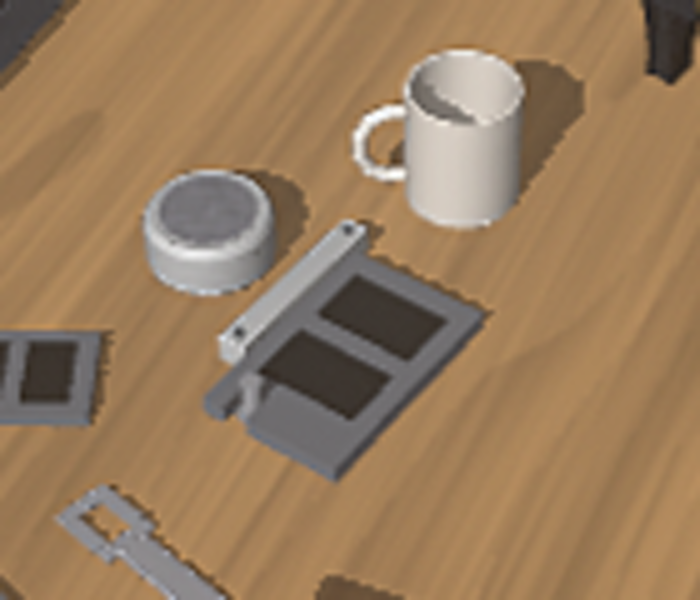

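View pics/wrist9.png

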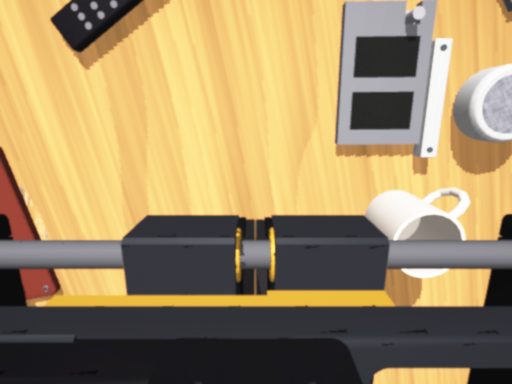

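```bash
python3 - <<'E'
from h import *
import cv2
T=eyes.camera_params("top");S=eyes.camera_params("side");W=eyes.camera_params("wrist")
tz=lambda u,v:((u+.5)/5.5-.5+165,(v+.5)/5.5-.5+140)
sz=lambda u,v:((u+.5)/5-.5+170,(v+.5)/5-.5+150)
def dk(p): p=p[:2]-peg; return np.array([p@ex,p@ey]).round(4)
th=-1.785;ex=np.array([np.cos(th),np.sin(th)]);ey=np.array([-ex[1],ex[0]])
peg=onz(T,*tz(213,161),.03)[:2];print("top peg",peg)
for n,c in dict(railc=(480,178),notchc=(200,115),left=(157,294),push=(440,342)).items(): print(n,dk(onz(T,*tz(*c),.014)))
a,b=onz(T,*tz(157,294),.014),onz(T,*tz(375,338),.014);print("bottom edge ang",np.arctan2(*(b-a)[1::-1]))
peg=onz(W,419,11,.03)[:2];print("wrist peg",peg)
for n,c in dict(railc=(423,145),left=(345,2),push=(337,143)).items(): print(n,dk(onz(W,*c,.014)))
for n,c in dict(rF=(421,156),rFb=(437,157),rN=(434,39),rNb=(451,39)).items(): print(n,dk(onz(W,*c,.022)))
L=cv2.imread("pics/wrist9.png");cv2.imwrite("pics/w9z.png",cv2.resize(L[0:165,325:460],None,fx=5,fy=3.6,interpolation=cv2.INTER_CUBIC))
E
```

```text
top peg [0.66869635 0.14659537]
railc [0.1492 0.0264]
notchc [-0.0159  0.0259]
left [-0.0157 -0.0799]
push [ 0.148  -0.0706]
bottom edge ang -1.7591099568154887
wrist peg [0.66589959 0.15056932]
railc [0.1506 0.034 ]
left [-0.0141 -0.0793]
push [ 0.1484 -0.0772]
rF [0.1638 0.0291]
rFb [0.165  0.0496]
rN [0.0269 0.0252]
rNb [0.027  0.0449]
```

View pics/w9z.png

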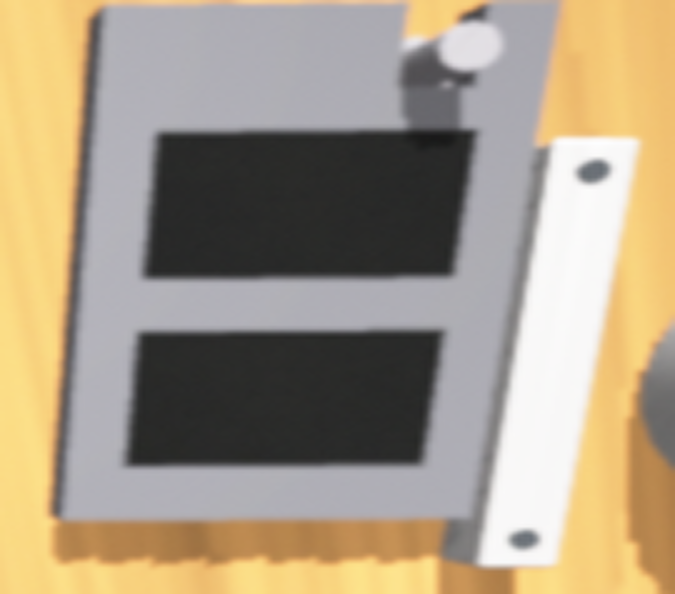

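The plate's measured corners in dock coordinates match home: rail corner (149, 26), notch-side corners (-16, 26) and (-16, -80) mm. No gap shows along the rail. I'll check that the other things haven't moved, then hand in.

```bash
python3 - <<'E'
from h import *
import cv2
for n in("top","side"):
    d=cv2.absdiff(cv2.imread(f"pics/{n}0.png"),cv2.imread(f"pics/{n}9.png")).max(2)
    m=(cv2.morphologyEx((d>40).astype('uint8'),cv2.MORPH_OPEN,np.ones((2,2))))
    _,_,st,_=cv2.connectedComponentsWithStats(m); print(n,[r.tolist() for r in st[1:] if r[4]>12])
s=robot.read_state();print(s['t'],s['force'],np.abs(s['joint_vel']).max())
E
```

```text
top [[184, 163, 89, 188, 9653], [251, 185, 5, 7, 20], [380, 219, 12, 13, 59], [368, 221, 8, 13, 44], [450, 243, 13, 38, 164], [460, 242, 7, 42, 99], [399, 253, 8, 3, 22], [365, 259, 4, 8, 23], [387, 258, 6, 6, 24], [398, 258, 7, 6, 26], [414, 259, 4, 4, 16], [419, 259, 5, 8, 22], [406, 260, 7, 4, 16], [430, 262, 8, 5, 23], [444, 262, 9, 6, 27], [407, 264, 8, 5, 25], [383, 267, 6, 3, 14], [417, 266, 4, 4, 14], [375, 268, 6, 3, 14], [506, 336, 6, 8, 35], [394, 346, 118, 38, 1667], [270, 352, 3, 6, 14], [227, 365, 29, 19, 314], [300, 365, 8, 3, 16], [363, 367, 18, 11, 105]]
side [[272, 0, 240, 171, 18679], [436, 6, 14, 6, 46], [350, 94, 33, 22, 545], [499, 122, 13, 5, 52], [446, 124, 26, 50, 594], [501, 162, 11, 40, 229], [433, 178, 15, 19, 157], [496, 197, 4, 8, 26], [447, 201, 16, 31, 245], [223, 202, 46, 29, 598], [423, 215, 3, 14, 36], [229, 219, 47, 29, 603], [480, 223, 22, 24, 134], [212, 230, 26, 22, 165]]
9.775 [-0.62579825  0.97223633  0.29815892] 0.04667354485557175
```

```bash
python3 -c "
from rig import robot
print(robot.hand_in())"
```

```text
the job is handed in; nothing more can be done
None
```

The plate now lies flush along the rail, still hooked on the peg, and the job is handed in at about 9.8 s of the 48 s allowed. I pushed its long edge near the free corner with the shut fingers, in an arc about the peg, until it met the rail at about 10 N. A second light press near the middle (about 13 N sideways, 16 N in all) seated it, and then I lifted the arm clear.

**Plate position (top camera):** the corners I could see, in dock coordinates, are rail corner (149, 26), notch-side corners (-16, 26) and (-16, -80) mm. That matches home to about 1 mm, and no gap to the rail shows.

**Disagreements:**
- The wrist camera put the rail corner at y = 34 mm and the peg about 5 mm away from where the top camera had it. I took these as errors from a small, oblique view, because the close-up shows the plate edge meeting the rail.
- The push corner was hidden from the top camera by the gripper. My guess there gave y = -71 mm, and I disregarded it; the wrist view gave -77 mm.
- The free part of the long edge measured about 0.02 rad off the tool's angle against the rail, which is about my pixel error.

**Other things:** the mug, puck and opener show no change between the before and after pictures. The only differences away from the plate and arm are patches around the tower and the books in the top view. I took those for arm shadow, because the arm only crossed near there at 0.30 m height.

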